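# Hold a vial down in a touch mixer

### The job

Lift the stoppered glass vial off the free-spinning turntable and stand it upright, stopper up, in the cup of the touch mixer. Then push the vial down until the spring-loaded cup has sunk about half of its 12 mm travel, and finish with the gripper still holding it there: neither let it rise nor push the cup to the bottom. Leave the dropper bottle and the small jar standing on the turntable.

Things in the scene. Friction and masses are not known exactly. Their poses are not given: they have to be found in the camera images.
- vial: the vial to mix: clear round glass vial with a flat dark rubber stopper, 58 mm high over all, 20 to 45 g; glass 29 mm in diameter up to 51 mm above its foot, stopper 33 mm in diameter from 51 to 58 mm. It stands upright on the turntable, 50 to 70 mm off its centre. Origin: centre of its underside; z up along its axis
- turntable: fixed foot of the turntable (196 mm in diameter). Origin: on the turning axis, at table height. The round platter on it turns freely about the upright axis at a light touch: a sideways push on a thing standing off its centre turns it, a push along the radius does not. Things stand on its top, 22 mm above the origin; the aluminium rim round its edge is 4 mm higher
- dropper: bystander on the turntable: small dropper bottle with a pointed cap, 22 mm in diameter, 60 mm high, 50 to 70 mm off the centre, about 100 mm from the vial. Origin: centre of its underside
- jar: bystander on the turntable: small empty clear glass jar, 42 mm in diameter, 43 mm high, 50 to 70 mm off the centre, about 100 mm from the vial. Origin: centre of its underside
- mixer: touch mixer, fixed on the table: grey housing 150 x 110 x 60 mm high, dial and rocker switch on its narrow front, black collar on top (up to 66 mm above the table) with a round stem that carries the open rubber cup. Origin: centre of its underside; x points from the front to the back; the cup's axis lies 20 mm behind the origin (+x)
- cup: the black rubber cup on the mixer's stem. Origin: centre of its underside, 80 mm above the table when up. It is 24 mm high; its floor is 5 mm above the underside and its bore is 35 mm in diameter, flaring to 43 mm at the rim; outside it is 43 mm in diameter, 51 mm at the rim. A vial standing on its floor is 19 mm deep in it
- cup_floor (a point): centre of the cup's inner floor, where the vial stands: 85 mm above the table when the cup is up; it sinks with the cup
- cup_press (a joint): how far the cup is pressed down, in m: 0 is up, 0.012 is the bottom stop. It moves straight down against a spring: 2 N starts it, 6 N holds it half way, 10 N at the bottom; released, it springs back. The stem is black up to 6 mm above the collar and bright steel above that: half way down the black has just gone into the collar
There are look-alikes about, which are no part of the job. Leave any blue, orange or purple look-alike of the vial alone.

How it is judged:
On the way, in this order (a step that is already met when the one before it is completed fails the run):
1. the vial is lifted clear of the turntable in the gripper (z of vial in the frame of turntable above 0.045 m and contact force between the fingers and vial above 0.5 N), for 0.2 s.
2. the vial stands upright on the cup's floor (horizontal distance between vial and cup_floor below 0.006 m and z of vial in the frame of cup_floor below 0.004 m and angle between vial's own z axis and vertical below 0.15 rad), for 0.1 s.
At the end, for the whole second after the job is handed in: The vial stands stopper up on the cup's floor (within 6 mm of its centre, 4 mm of its floor and 0.15 rad of upright); through it the gripper keeps the cup steadily pressed 3.5 to 8.5 mm down without touching the cup itself; the dropper bottle and the jar stand upright on the turntable (all of step 2 and value of joint cup_press between 0.0035 and 0.0085 m and velocity of joint cup_press between -0.01 and 0.01 m/s and contact force between the fingers and vial above 1 N and contact force between cup and vial above 2 N and contact force between each of the arm, the fingers and cup below 0.5 N and angle between each of dropper, jar's own z axis and vertical below 0.2 rad and horizontal distance between each of dropper, jar and turntable below 0.095 m and z of each of dropper, jar in the frame of turntable below 0.035 m); the arm keeps its last pose, push and grip.
It fails at once if the dropper bottle or the jar is tipped over (angle between any of dropper, jar's own z axis and vertical above 0.6 rad).
It also fails if it takes over 40 s, if anything falls off the work surface, if the arm or the gripper's body presses on something with over 40 N, if the wrist force passes 120 N, or if a joint passes its speed limit or range.

### The arm

A 6-joint arm with a two-finger parallel gripper is mounted at the origin on a cart in front of the work surface, level with it; the furniture and walls round the work are solid. World frame = base frame: x ahead of the robot, y to its left, z up, the work surface at z = 0. Lengths are in m, angles in rad, forces in N, time in s.
With the tool pointing down it reaches from about 0.3 to 0.775 m from the base axis. Payload 14.6 kg.
Tool frame: the origin (TCP) lies at the very end of the fingers, on their centre line; the grasp point (between the pads) lies 19 mm behind it; z points along the fingers, y is the line along which they close (so a half turn about z gives the same grasp; the last joint's range is limited). The gripper opens to 94 mm and grips with 3 to 60 N. Pads are 16 mm wide; open, the fingers measure 119 mm over their backs; the gripper's body (75 mm by 177 mm) begins 78 mm behind the grasp point.
Start: joints at [-1.408, 0.3, 1.521, -0, 1.321, -0.067], TCP at [0.125, -0.536, 0.205] pointing down, gripper open.
Joint ranges: [-3.03, 3.03], [-0.79, 2.21], [0.23, 2.52], [-1.04, 4.18], [0, 3.07], [-2.55, 2.55]. Speed limits (rad/s): [2.22, 2.22, 2.57, 3.14, 3.14, 3.14].

### API

Orientations are given as [roll, pitch, yaw] about the fixed x, y, z axes, in that order (R = Rz(yaw) Ry(pitch) Rx(roll)).
In Python, from station import ctrl gives the robot as it stands.
- The arm moves only by the tool move_arm, never from a script. Its argument "targets" is a list of rows, each a list of 6 numbers: the shift along the tool's x, y, z in units of 1000 mm (1.0 is 1000 mm), then the turn, a rotation vector about the tool's x, y, z in units of 30 degrees (1.0 is 30 degrees). In form: [[tx, ty, tz, ax, ay, az], ...]. A call has exactly 5 rows; each row is the pose to reach, as a shift and turn from the pose commanded when the call began, along the tool's axes at that moment; what a row does not reach only later rows make up. A row lasts 1/12 s, in which the tool goes at most 41.7 mm and 7.16 degrees, less where a joint would pass 70% of its speed; a pose out of reach is approached as far as the arm can. A call with a number of a shift or a turn outside -1 to 1 is refused whole. A call with a gripper value outside its range is refused whole. "fingers" is the opening, from -1 (shut) to 1 (fully open), set as the call begins (left out, the last holds). The fingers move at their own pace and stop on an object; "grip_force" is the grip in N (left out, the last holds). Time passes only in rows, so rows that repeat a pose let the fingers close, or fill a call up. It gives the time, the measured TCP pose, the force and the opening at its end, in the units of the state.
- ctrl.get_obs(): the state, without advancing time (a new reading comes with each control period).
- ctrl.camera(name): name is "scene" or "side" or "wrist"; returns the picture (480x640x3 uint8, red, green, blue); there is no depth.
- ctrl.camera_info(name): a dict with "fx", "fy", "cx", "cy" (pixels), "rvec" (rotation vector, rad) and "tvec" (3), from world to camera coordinates, as OpenCV has them. Camera axes: x right, y down, z forward; pixel columns grow to the right and rows downward; lengths in m; the calibration is good to about 2 mm. A picture is of the moment at which its call begins: read the wrist's pose just before it. camera_info takes no time and is no camera call; for the wrist camera it gives the pose at the moment of the call.
- ctrl.hand_in(): hands the job in, once; it reports no verdict.
The state is a dict: "time_s": time; "qpos": joint angles; "joint_vel": joint speeds; "tau": joint torques, N m; "ee_pos": TCP position; "eef_rot": TCP orientation; "force": force on the tool from outside, world axes, zero at the start; "moment": the same for the moment, N m; "grip_width": finger opening in m.
Only numpy, scipy, OpenCV 4.12 (cv2) and the standard library are available. Lean on these libraries where they do the work, as an engineer would, in place of code of your own. Each camera call takes 0.05 s, during which the arm holds its last target. There are 200 camera calls.

## Working session

There is one attempt and no reset: what is moved stays moved. The work goes in short steps, Python scripts to look and compute and a tool call to move; the robot and the scene stay as the last step left them, time stands still between calls to the robot, and variables do not carry over. Pictures are saved under pics/ and viewed, on a budget of 10 in all, crops included, one or two more only if the job needs it, and the job is handed in when it is done.

Besides the shell and the picture viewer there is one more tool, called after "Request:" in YAML: its name, and indented under it one key for each argument. move_arm: Moves the arm, as the interface text tells. Shifts and turns lie within -1 to 1; 1 stands for 1000 mm of shift or 30 degrees of turn. Its arguments: {"type":"object","properties":{"targets":{"type":"array"},"fingers":{"type":"number"},"grip_force":{"type":"number"}},"required":["targets"]}

```bash
mkdir -p pics
cat > h.py <<'E'
import numpy as np, cv2
from station import ctrl
def cam(n,f):
    i=ctrl.camera_info(n); p=ctrl.camera(n); cv2.imwrite('pics/'+f,cv2.cvtColor(p,cv2.COLOR_RGB2BGR)); return i,p
def ray(i,u,v):
    R=cv2.Rodrigues(np.array(i['rvec'],float))[0]; c=-R.T@np.array(i['tvec'],float)
    return c,R.T@np.array([(u-i['cx'])/i['fx'],(v-i['cy'])/i['fy'],1])
def onz(i,u,v,z):
    c,d=ray(i,u,v); return c+d*(z-c[2])/d[2]
def proj(i,p):
    R=cv2.Rodrigues(np.array(i['rvec'],float))[0]; q=R@np.array(p,float)+np.array(i['tvec'],float).ravel()
    return np.array([i['fx']*q[0]/q[2]+i['cx'],i['fy']*q[1]/q[2]+i['cy']])
E
python3 - <<'E'
from h import *
for n in('scene','side'):
    i,p=cam(n,n+'0.png'); c,d=ray(i,320,240); print(n,c.round(3),d.round(3),i['fx'])
o=ctrl.get_obs();print(o['time_s'],o['ee_pos'],o['eef_rot'],o['force'],o['grip_width'])
E
```

```text
scene [0.073 0.473 0.718] [ 0.464 -0.495 -0.735] 462.4930685330325
side [0.335 0.762 0.6  ] [ 0.19  -0.783 -0.593] 528.5746007513018
0.1 [ 0.12521783 -0.53531931  0.2049694 ] [-3.14061643e+00 -5.10169292e-05  2.29791275e-01] [ 0.0106903  -0.34942434  1.36853545] 0.09380566219205325
```

View pics/scene0.png

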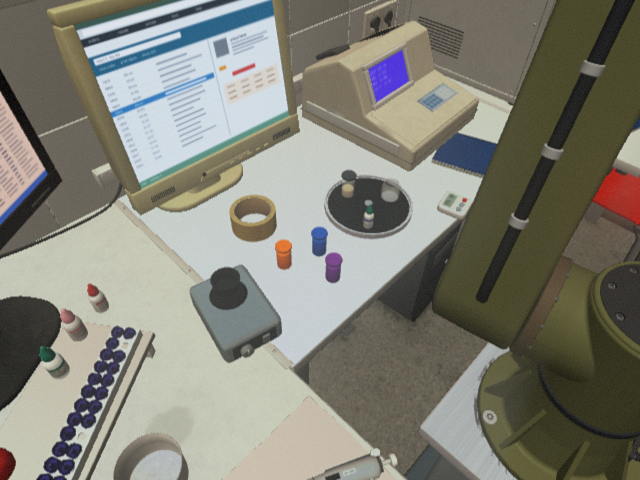

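View pics/side0.png

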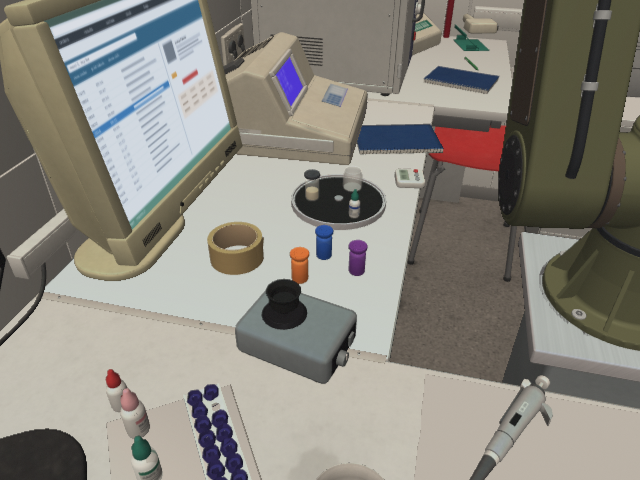

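Scene: the vial candidates are the clear one with a dark stopper (348,185), orange (284,254), blue (319,241), purple (333,267), and the dropper (368,215) and jar (390,190). I choose the clear one with the dark stopper on the turntable. The cup is at (227,287). Next is a close composite crop of both views.

Run:
```python
import cv2,numpy as np
s=cv2.imread('pics/scene0.png');d=cv2.imread('pics/side0.png')
f=lambda im,x,y:cv2.resize(im[y:y+75,x:x+100],(400,300),interpolation=cv2.INTER_CUBIC)
cv2.imwrite('pics/c1.png',np.vstack([np.hstack([f(s,320,165),f(d,290,160)]),np.hstack([f(s,180,255),f(d,240,270)])]))
```

```text
(no output)
```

View pics/c1.png

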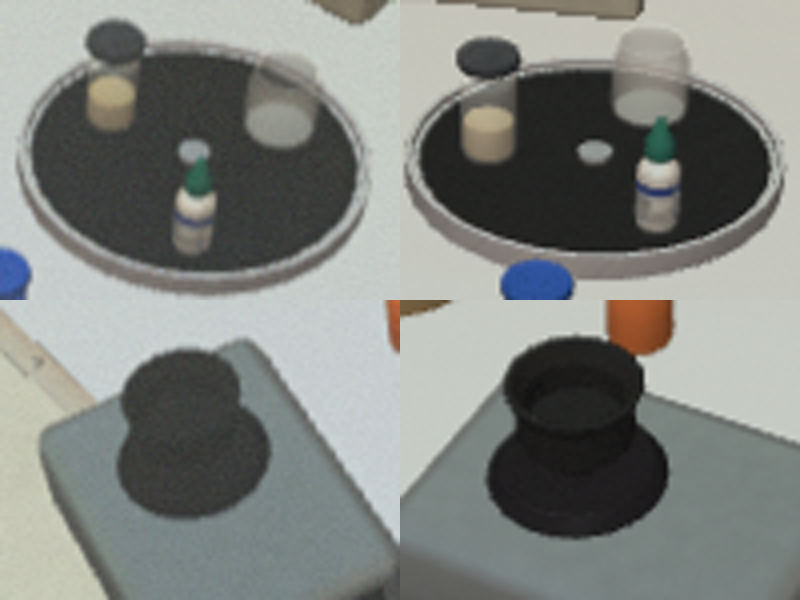

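The crop shows that the clear vial with the dark stopper (beige contents) is the target. Its stopper is at scene (348.7,175.2) and side (312,174.3). The cup rim spans scene columns 210–240 with its top at row 342, and side columns 266–301 with its top at row 354.

```bash
cat > m.py <<'E'
from h import *
S=ctrl.camera_info('scene');D=ctrl.camera_info('side')
def tri(a,b):
    (c1,d1),(c2,d2)=ray(S,*a),ray(D,*b); t=np.linalg.lstsq(np.array([d1,-d2]).T,c2-c1,rcond=None)[0]
    p,q=c1+t[0]*d1,c2+t[1]*d2; return ((p+q)/2).round(4),round(np.linalg.norm(p-q),4)
def two(n,a,b,z): print(n,onz(S,*a,z).round(4),onz(D,*b,z).round(4),tri(a,b))
two('stopper',(348.7,175.2),(312,174.3),.0765)
two('hub',(368.2,202.7),(338.7,197.7),.023)
two('jarfoot',(390.2,196.2),(352.5,186.2),.022)
two('dropfoot',(368,225.7),(354.2,215),.022)
def rimc(i,l,r,top,z,R):
    c,_=ray(i,320,240); p=onz(i,(l+r)/2,top,z); h=c[:2]-p[:2]; return p[:2]+R*h/np.linalg.norm(h)
s0=lambda x,y,ox,oy:(ox+x/4,oy+y/4)
print('cup S',rimc(S,180+121/4,180+240/4,255+49/4,.104,.0255),'D',rimc(D,240+104/4,240+245/4,270+37/4,.104,.0255))
# collar: extents in crops, z=.066 bottom point; radius from width
for n,i,l,r,b,ox,oy in(('S',S,117,270,219,180,255),('D',D,87,268,233,240,270)):
    u1,u2=ox+l/4,ox+r/4; c,_=ray(i,320,240); p=onz(i,(u1+u2)/2,oy+b/4,.064)
    v=oy+b/4-12; R=np.linalg.norm(onz(i,u2,v,.066)-onz(i,u1,v,.066))/2; h=c[:2]-p[:2]
    print('collar',n,p[:2]-R*h/np.linalg.norm(h),R)
E
python3 m.py; python3 -c "
from h import *
import numpy as np
i=ctrl.camera_info('wrist');c,d=ray(i,320,240);print(c,d,i['fx'])"
```

```text
stopper [ 0.5682 -0.1404  0.0765] [ 0.5716 -0.1403  0.0765] (array([ 0.5722, -0.1448,  0.0729]), np.float64(0.0021))
hub [ 0.5152 -0.1512  0.023 ] [ 0.5177 -0.1515  0.023 ] (array([ 0.5177, -0.1541,  0.0206]), np.float64(0.0017))
jarfoot [ 0.4949 -0.2042  0.022 ] [ 0.4993 -0.2062  0.022 ] (array([ 0.4987, -0.2089,  0.0189]), np.float64(0.0035))
dropfoot [ 0.4698 -0.0968  0.022 ] [ 0.4746 -0.0977  0.022 ] (array([ 0.4742, -0.1021,  0.0174]), np.float64(0.0036))
cup S [0.50800504 0.23218788] D [0.51325734 0.23727289]
collar S [0.51172511 0.24084814] 0.03251545871925558
collar D [0.51523556 0.23803232] 0.032110945741420906
[ 0.18973966 -0.52176843  0.38347732] [-0.21888474 -0.06419972 -0.97372564] 416.3171029134142
```

Request:
move_arm:
  targets:
    - [0.03,-0.016,0,0,0,0]
    - [0.065,-0.035,0,0,0,0]
    - [0.1,-0.054,0,0,0,0]
    - [0.135,-0.073,0,0,0,0]
    - [0.17,-0.092,0,0,0,0]
  fingers: 0.3
  grip_force: 15

```text
time_s: 0.52
ee_pos: [0.2708, -0.4057, 0.2052]
eef_rot: [-3.141, 0.0, 0.229]
force: [0.2, -1.1, -0.2]
grip_width: 0.0643
```

Request:
move_arm:
  targets:
    - [0.036,-0.019,0,0,0,0]
    - [0.072,-0.038,0,0,0,0]
    - [0.108,-0.058,0,0,0,0]
    - [0.144,-0.078,0,0,0,0]
    - [0.18,-0.097,0,0,0,0]

```text
time_s: 0.93
ee_pos: [0.4241, -0.27, 0.2054]
eef_rot: [-3.141, 0.0, 0.23]
force: [-0.6, -1.8, 0.0]
grip_width: 0.0611
```

Request:
move_arm:
  targets:
    - [0.036,-0.019,0,0,0,0]
    - [0.072,-0.038,0,0,0,0]
    - [0.108,-0.058,0,0,0,0]
    - [0.14,-0.078,0,0,0,0]
    - [0.168,-0.094,0,0,0,0]

```text
time_s: 1.35
ee_pos: [0.5665, -0.1397, 0.205]
eef_rot: [-3.141, 0.001, 0.231]
force: [-0.4, -1.0, 0.2]
grip_width: 0.0611
```

Request:
move_arm:
  targets:
    - [0,0,0,0,0,0]
    - [0,0,0,0,0,0]
    - [0,0,0,0,0,0]
    - [0,0,0,0,0,0]
    - [0,0,0,0,0,0]

```text
time_s: 1.77
ee_pos: [0.5646, -0.1429, 0.2056]
eef_rot: [3.141, -0.0, 0.228]
force: [0.6, -0.7, -0.2]
grip_width: 0.0609
```

Run:
```python
from h import *
o=ctrl.get_obs();print(o['time_s'],o['ee_pos'],o['eef_rot'],o['force'],o['grip_width'],o['qpos'])
i,p=cam('wrist','w1.png'); print(proj(i,[.57,-.1403,.08]),proj(i,[.57,-.1403,.022]))
S=ctrl.camera_info('scene')
for q in((135,210),(295,130),(275,222)): print(q,onz(S,*q,0).round(3),onz(S,*q,.1).round(3))
```

```text
1.7667 [ 0.56463513 -0.14290871  0.20563933] [ 3.14143879e+00 -1.28810000e-04  2.28404168e-01] [ 0.64966514 -0.74358518 -0.18654073] 0.060892314291526986 [-3.10743342e-01  3.72194511e-01  1.42447334e+00 -6.76257261e-05
  1.34473527e+00  1.03166398e+00]
[310.72445843 225.4950134 ] [311.26847411 212.72173797]
(135, 210) [0.879 0.217 0.   ] [0.767 0.253 0.1  ]
(295, 130) [ 0.858 -0.253  0.   ] [ 0.749 -0.152  0.1  ]
(275, 222) [0.633 0.022 0.   ] [0.555 0.084 0.1  ]
```

View pics/w1.png

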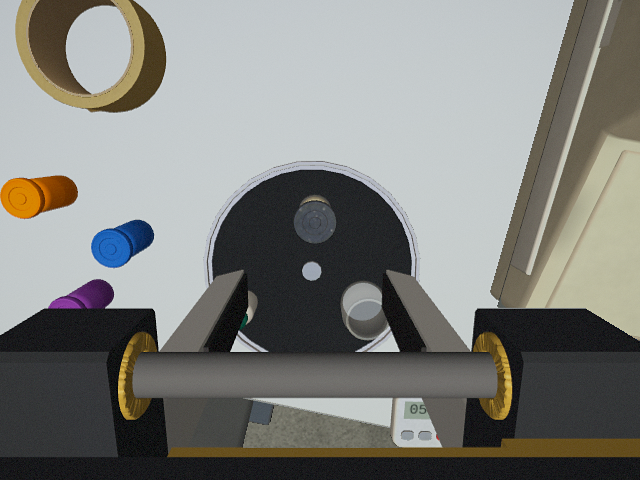

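The wrist view shows the stopper at (315,222), hub at (312,271), jar at (363,310), and the dropper partly behind the left finger at (250,310). The grey instrument's corner is at (497,302).

Run:
```python
from h import *
i=ctrl.camera_info('wrist')
print('stop',onz(i,315,222,.08),'hub',onz(i,312,271,.023),'instr',onz(i,497,302,0),onz(i,497,302,.1),'top',onz(i,527,272,.12))
p=cv2.imread('pics/w1.png'); g=cv2.cvtColor(p,cv2.COLOR_BGR2GRAY)[195:250,285:345]
m=((g>48)&(g<130)).astype(np.uint8); n,l,s,c=cv2.connectedComponentsWithStats(m)
k=1+s[1:,4].argmax(); print(s[k],c[k]+[285,195])
```

```text
stop [ 0.57338812 -0.14272825  0.08      ] hub [ 0.51832727 -0.15285367  0.023     ] instr [ 0.52136793 -0.33848993  0.        ] [ 0.54942135 -0.28401549  0.1       ] top [ 0.57969731 -0.28568446  0.12      ]
[   9    0   43   49 1559] [314.54201411 219.87940988]
```

Request:
move_arm:
  targets:
    - [0.004,0.001,0.02,0,0,0]
    - [0.008,0.001,0.045,0,0,0]
    - [0.008,0.001,0.07,0,0,0]
    - [0.008,0.001,0.095,0,0,0]
    - [0.008,0.001,0.11,0,0,0]

```text
time_s: 2.23
ee_pos: [0.572, -0.1415, 0.093]
eef_rot: [-3.14, 0.002, 0.229]
force: [0.3, 0.6, -0.4]
grip_width: 0.0614
```

Request:
move_arm:
  targets:
    - [0,0,0.015,0,0,0]
    - [0,0,0.03,0,0,0]
    - [0,0,0.04,0,0,0]
    - [0,0,0.05,0,0,0]
    - [0,0,0.05,0,0,0]

```text
time_s: 2.65
ee_pos: [0.5723, -0.1412, 0.0438]
eef_rot: [-3.14, 0.002, 0.229]
force: [-1.0, 0.1, 0.2]
grip_width: 0.0614
```

Run:
```python
from h import *
i,p=cam('wrist','w2.png');o=ctrl.get_obs();print(o['ee_pos'],o['force'])
d,q=cam('side','s2.png')
cv2.imwrite('pics/c2.png',np.hstack([cv2.imread('pics/w2.png')[100:400,120:520],cv2.resize(cv2.imread('pics/s2.png')[140:230,270:390],(400,300),interpolation=cv2.INTER_CUBIC)]))
```

```text
[ 0.57287578 -0.14129444  0.04500044] [ 0.3025864  -0.4763718   0.47700425]
```

View pics/c2.png

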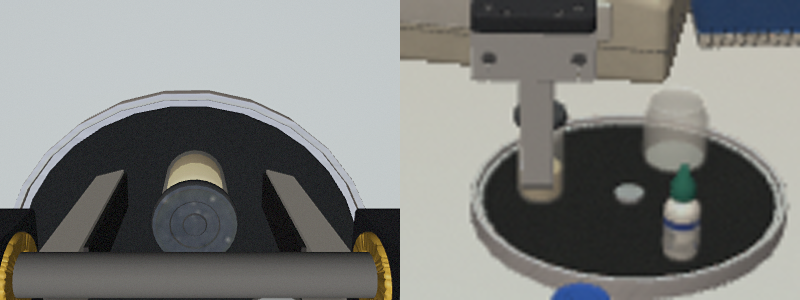

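The vial sits midway between the pads, stopper at about (315,320) in the wrist image; the side view shows the finger in line with it. I close the fingers now.

Request:
move_arm:
  targets:
    - [0,0,0,0,0,0]
    - [0,0,0,0,0,0]
    - [0,0,0,0,0,0]
    - [0,0,0,0,0,0]
    - [0,0,0,0,0,0]
  fingers: -1
  grip_force: 20

```text
time_s: 3.17
ee_pos: [0.5733, -0.1412, 0.0457]
eef_rot: [3.141, -0.0, 0.23]
force: [0.1, 0.2, 1.8]
grip_width: 0.0318
```

Request:
move_arm:
  targets:
    - [0,0,0,0,0,0]
    - [0,0,0,0,0,0]
    - [0,0,0,0,0,0]
    - [0,0,0,0,0,0]
    - [0,0,0,0,0,0]

```text
time_s: 3.58
ee_pos: [0.5734, -0.1412, 0.0457]
eef_rot: [3.141, -0.0, 0.23]
force: [0.0, 1.4, 3.7]
grip_width: 0.032
```

Run:
```python
from h import *
o=ctrl.get_obs();print(o['ee_pos'],o['force'],o['grip_width'],o['time_s'])
```

```text
[ 0.57336754 -0.1411545   0.04567547] [0.01170297 1.36384819 3.69939363] 0.03196993033140076 3.5833
```

Width 32 mm means the pads take the stopper (33 mm), not the glass. I lift gently and check.

Request:
move_arm:
  targets:
    - [0,0,-0.005,0,0,0]
    - [0,0,-0.012,0,0,0]
    - [0,0,-0.022,0,0,0]
    - [0,0,-0.035,0,0,0]
    - [0,0,-0.05,0,0,0]

```text
time_s: 4.0
ee_pos: [0.573, -0.1411, 0.0964]
eef_rot: [-3.141, 0.0, 0.23]
force: [-0.3, 0.1, -0.6]
grip_width: 0.0317
```

Request:
move_arm:
  targets:
    - [0,0,-0.02,0,0,0]
    - [0,0,-0.04,0,0,0]
    - [0,0,-0.055,0,0,0]
    - [0,0,-0.065,0,0,0]
    - [0,0,-0.065,0,0,0]

```text
time_s: 4.42
ee_pos: [0.574, -0.1414, 0.1632]
eef_rot: [3.14, -0.003, 0.23]
force: [-0.1, 0.1, 0.2]
grip_width: 0.032
```

Run:
```python
from h import *
i,p=cam('wrist','w3.png');o=ctrl.get_obs();print(o['ee_pos'],o['force'],o['grip_width'],o['time_s'])
d,q=cam('side','s3.png');e,q=cam('scene','t3.png')
a=proj(d,o['ee_pos']).astype(int);b=proj(e,o['ee_pos']).astype(int);print(a,b)
f=lambda n,c:cv2.resize(cv2.imread('pics/'+n)[c[1]-30:c[1]+30,c[0]-40:c[0]+40],(400,300),interpolation=cv2.INTER_CUBIC)
cv2.imwrite('pics/c3.png',np.hstack([f('s3.png',a),f('t3.png',b)]))
```

```text
[ 0.57348123 -0.14119928  0.16142597] [-0.15052969 -0.87957695 -0.41161097] 0.03190325944645628 4.4667
[311 135] [349 141]
```

View pics/c3.png

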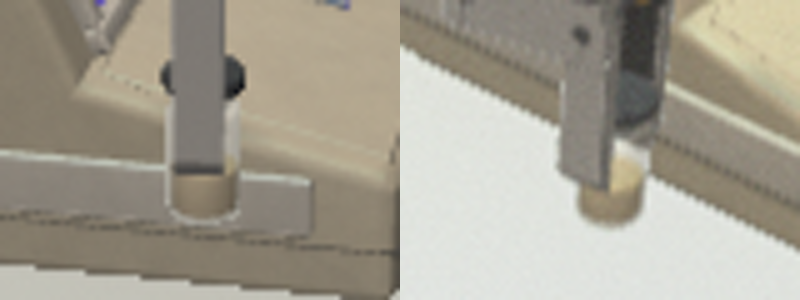

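The vial hangs upright in the grip, its foot at side (311.8,145) and scene (351,151), clear of the turntable. I carry it to a standoff short of the cup, where the wrist camera can see the cup.

Request:
move_arm:
  targets:
    - [-0.002,-0.02,-0.01,0,0,0]
    - [-0.004,-0.05,-0.02,0,0,0]
    - [-0.006,-0.08,-0.03,0,0,0]
    - [-0.009,-0.115,-0.035,0,0,0]
    - [-0.012,-0.15,-0.035,0,0,0]

```text
time_s: 4.98
ee_pos: [0.5267, 0.0033, 0.1954]
eef_rot: [-3.142, 0.0, 0.229]
force: [1.1, 1.0, -0.1]
grip_width: 0.0318
```

Request:
move_arm:
  targets:
    - [-0.003,-0.035,0,0,0,0]
    - [-0.006,-0.07,0,0,0,0]
    - [-0.009,-0.105,0,0,0,0]
    - [-0.011,-0.14,0,0,0,0]
    - [-0.013,-0.17,0,0,0,0]

```text
time_s: 5.4
ee_pos: [0.4747, 0.1665, 0.1945]
eef_rot: [-3.142, 0.002, 0.23]
force: [0.9, 0.5, 0.3]
grip_width: 0.0318
```

Request:
move_arm:
  targets:
    - [-0.002,-0.03,0,0,0,0]
    - [-0.004,-0.05,0,0,0,0]
    - [-0.005,-0.065,0,0,0,0]
    - [-0.005,-0.073,0,0,0,0]
    - [-0.005,-0.073,0,0,0,0]

```text
time_s: 5.82
ee_pos: [0.4539, 0.2356, 0.1946]
eef_rot: [3.141, 0.001, 0.231]
force: [0.2, 0.1, 0.5]
grip_width: 0.0319
```

Request:
move_arm:
  targets:
    - [0,0,0,0,0,0]
    - [0,0,0,0,0,0]
    - [0,0,0,0,0,0]
    - [0,0,0,0,0,0]
    - [0,0,0,0,0,0]

```text
time_s: 6.23
ee_pos: [0.4547, 0.2342, 0.1954]
eef_rot: [3.142, 0.0, 0.229]
force: [-0.9, 0.3, -1.6]
grip_width: 0.0324
```

Run:
```python
from m import *
print('foot',tri((351.2,151.4),(311.8,145)),onz(S,351.2,151.4,.1377),onz(D,311.8,145,.1377))
i,p=cam('wrist','w4.png');o=ctrl.get_obs();print(o['ee_pos'],o['eef_rot'],o['force'],o['grip_width'],o['time_s'])
```

```text
stopper [ 0.5682 -0.1404  0.0765] [ 0.5716 -0.1403  0.0765] (array([ 0.5722, -0.1448,  0.0729]), np.float64(0.0021))
hub [ 0.5152 -0.1512  0.023 ] [ 0.5177 -0.1515  0.023 ] (array([ 0.5177, -0.1541,  0.0206]), np.float64(0.0017))
jarfoot [ 0.4949 -0.2042  0.022 ] [ 0.4993 -0.2062  0.022 ] (array([ 0.4987, -0.2089,  0.0189]), np.float64(0.0035))
dropfoot [ 0.4698 -0.0968  0.022 ] [ 0.4746 -0.0977  0.022 ] (array([ 0.4742, -0.1021,  0.0174]), np.float64(0.0036))
cup S [0.50800504 0.23218788] D [0.51325734 0.23727289]
collar S [0.51172511 0.24084814] 0.03251545871925558
collar D [0.51523556 0.23803232] 0.032110945741420906
foot (array([ 0.5727, -0.147 ,  0.1362]), np.float64(0.0034)) [ 0.56927593 -0.14363861  0.1377    ] [ 0.57359825 -0.14695643  0.1377    ]
[0.45463872 0.23431754 0.19545831] [-3.14157482e+00  4.43652601e-06  2.29130551e-01] [-0.10703423  0.26384592 -1.26661843] 0.031751448296023936 6.2833
```

View pics/w4.png

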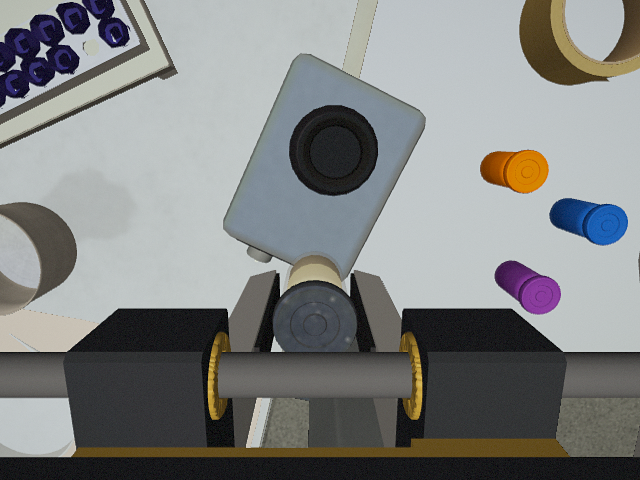

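The cup's dark rim is seen from above around (334,150), the stopper in the grip at (315,322). I measure both in the same camera.

Run:
```python
from h import *
i=ctrl.camera_info('wrist');p=cv2.imread('pics/w4.png');g=cv2.GaussianBlur(cv2.cvtColor(p,cv2.COLOR_BGR2GRAY),(3,3),0)
m=((g<75)*255).astype(np.uint8); m[:95]=0;m[205:]=0;m[:,:270]=0;m[:,:][:,400:]=0
cs=cv2.findContours(m,cv2.RETR_EXTERNAL,cv2.CHAIN_APPROX_NONE)[0];c=max(cs,key=cv2.contourArea);e=cv2.fitEllipse(c);print('rim+collar',e,cv2.boundingRect(c))
for z in(.066,.104):print(z,onz(i,*e[0],z), e[1][0]/2/i['fx']*(.375-z))
# floor disc (darker inside)
print('profile row150',g[150,285:385:2].tolist());print('profile col334',g[100:200:2,334].tolist())
for n,uv,z in(('stopper',(315,323),.2297),('stoppertop322',(315,320),.2297)):print(n,onz(i,*uv,z))
t=ctrl.get_obs()['ee_pos'];print(t,proj(i,t-[0,0,.0237]),proj(i,t+[0,0,.0343]))
```

```text
rim+collar ((333.13836669921875, 149.89447021484375), (87.78055572509766, 89.85679626464844), 12.704061508178711) (289, 105, 89, 91)
0.066 [0.51724296 0.23358393 0.066     ] 0.03257636009815392
0.104 [0.51747426 0.23536395 0.104     ] 0.028570205781876096
profile row150 [141, 144, 71, 25, 25, 32, 42, 34, 34, 29, 24, 22, 18, 33, 35, 35, 34, 33, 34, 35, 35, 33, 35, 33, 32, 33, 34, 33, 35, 35, 33, 32, 33, 33, 34, 34, 33, 32, 16, 24, 27, 29, 29, 34, 36, 29, 48, 141, 138, 139]
profile col334 [138, 140, 118, 31, 26, 28, 34, 36, 32, 24, 21, 24, 17, 25, 36, 34, 33, 34, 30, 32, 35, 35, 36, 34, 33, 33, 34, 35, 33, 34, 35, 35, 35, 37, 33, 34, 33, 36, 32, 20, 30, 30, 31, 32, 35, 33, 24, 22, 110, 138]
stopper [0.45531961 0.23287188 0.2297    ]
stoppertop322 [0.4564918  0.23314561 0.2297    ]
[0.45463872 0.23431754 0.19545831] [311.74471954 275.57726046] [310.81423507 323.89950793]
```

Request:
move_arm:
  targets:
    - [0.015,0.003,0.01,0,0,0]
    - [0.03,0.006,0.02,0,0,0]
    - [0.045,0.01,0.035,0,0,0]
    - [0.06,0.013,0.05,0,0,0]
    - [0.06,0.013,0.065,0,0,0]
  grip_force: 30

```text
time_s: 6.7
ee_pos: [0.5178, 0.2353, 0.1296]
eef_rot: [3.142, -0.001, 0.229]
force: [-0.1, 0.7, -0.4]
grip_width: 0.0318
```

Request:
move_arm:
  targets:
    - [0,0,0,0,0,0]
    - [0,0,0,0,0,0]
    - [0,0,0,0,0,0]
    - [0,0,0,0,0,0]
    - [0,0,0,0,0,0]

```text
time_s: 7.12
ee_pos: [0.516, 0.2359, 0.1315]
eef_rot: [-3.141, -0.002, 0.23]
force: [0.2, -0.3, 0.1]
grip_width: 0.0318
```

Run:
```python
from h import *
o=ctrl.get_obs();print(o['ee_pos'],o['eef_rot'],o['force'],o['grip_width'],o['time_s'])
d,q=cam('side','s5.png');e,q=cam('scene','t5.png')
f=lambda n,x,y:cv2.resize(cv2.imread('pics/'+n)[y:y+60,x:x+80],(400,300),interpolation=cv2.INTER_CUBIC)
cv2.imwrite('pics/c5.png',np.hstack([f('s5.png',243,255),f('t5.png',185,245)]))
```

```text
[0.51602062 0.23589935 0.13154122] [-3.14139320e+00 -1.57825819e-03  2.30016535e-01] [ 0.24670605 -0.25867783  0.07097943] 0.03179511960941778 7.1167
```

View pics/c5.png

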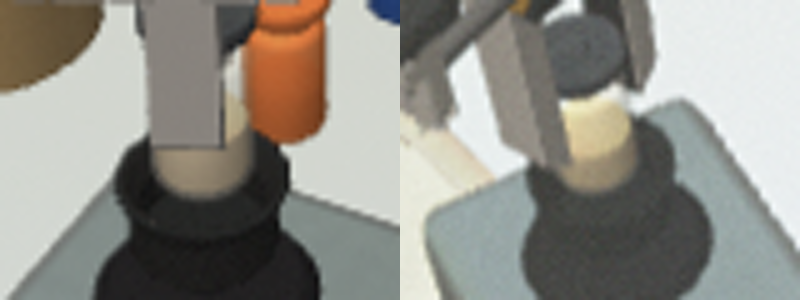

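Side view: vial (202) and rim (202) columns coincide. Scene: 598 against 601, about 1 mm. It is well centred, so I descend.

Request:
move_arm:
  targets:
    - [0,0,0.004,0,0,0]
    - [0,0,0.008,0,0,0]
    - [0,0,0.012,0,0,0]
    - [0,0,0.016,0,0,0]
    - [0,0,0.02,0,0,0]

```text
time_s: 7.63
ee_pos: [0.5158, 0.2356, 0.1098]
eef_rot: [3.142, 0.0, 0.23]
force: [0.1, 0.2, -0.8]
grip_width: 0.0316
```

Request:
move_arm:
  targets:
    - [0,0,0.001,0,0,0]
    - [0,0,0.002,0,0,0]
    - [0,0,0.003,0,0,0]
    - [0,0,0.003,0,0,0]
    - [0,0,0.003,0,0,0]

```text
time_s: 8.05
ee_pos: [0.516, 0.2357, 0.1077]
eef_rot: [-3.142, -0.0, 0.23]
force: [-1.3, 0.2, 2.1]
grip_width: 0.0318
```

Request:
move_arm:
  targets:
    - [0,0,0.001,0,0,0]
    - [0,0,0.002,0,0,0]
    - [0,0,0.002,0,0,0]
    - [0,0,0.002,0,0,0]
    - [0,0,0.002,0,0,0]

```text
time_s: 8.47
ee_pos: [0.5159, 0.2357, 0.1056]
eef_rot: [-3.142, -0.0, 0.23]
force: [-1.7, -1.1, 2.5]
grip_width: 0.0317
```

Request:
move_arm:
  targets:
    - [0,0,0.001,0,0,0]
    - [0,0,0.002,0,0,0]
    - [0,0,0.003,0,0,0]
    - [0,0,0.003,0,0,0]
    - [0,0,0.003,0,0,0]

```text
time_s: 8.88
ee_pos: [0.5159, 0.2358, 0.1025]
eef_rot: [-3.142, -0.0, 0.23]
force: [-1.5, -1.0, 6.1]
grip_width: 0.0319
```

Request:
move_arm:
  targets:
    - [0,0,0,0,0,0]
    - [0,0,0,0,0,0]
    - [0,0,0,0,0,0]
    - [0,0,0,0,0,0]
    - [0,0,0,0,0,0]

```text
time_s: 9.3
ee_pos: [0.5159, 0.2357, 0.1025]
eef_rot: [-3.142, -0.0, 0.23]
force: [-1.4, -1.3, 5.7]
grip_width: 0.0318
```

Run:
```python
from h import *
F=[];Z=[]
for k in range(8):
    d,q=cam('side','s6.png');o=ctrl.get_obs();F.append(o['force']);Z.append(o['ee_pos'])
print(np.mean(F,0),np.std(F,0),np.mean(Z,0),np.std(Z,0),o['grip_width'],o['time_s'])
e,q=cam('scene','t6.png')
f=lambda n,x,y:cv2.resize(cv2.imread('pics/'+n)[y:y+60,x:x+80],(400,300),interpolation=cv2.INTER_CUBIC)
t=lambda x:np.clip(x.astype(float)*1.8,0,255).astype(np.uint8)
cv2.imwrite('pics/c6.png',t(np.vstack([np.hstack([f('s6.png',243,265),f('t6.png',185,255)]),np.hstack([cv2.resize(cv2.imread('pics/s6.png')[140:230,270:390],(400,300)),f('s0.png' if 0 else 'side0.png',243,265)])])))
```

```text
[-1.07418253 -0.64605833  5.65504672] [0.51347199 0.51406125 0.512778  ] [0.51595361 0.23574614 0.10256509] [9.87267765e-06 1.17796345e-05 9.15902169e-06] 0.03192961560295761 9.7
```

View pics/c6.png

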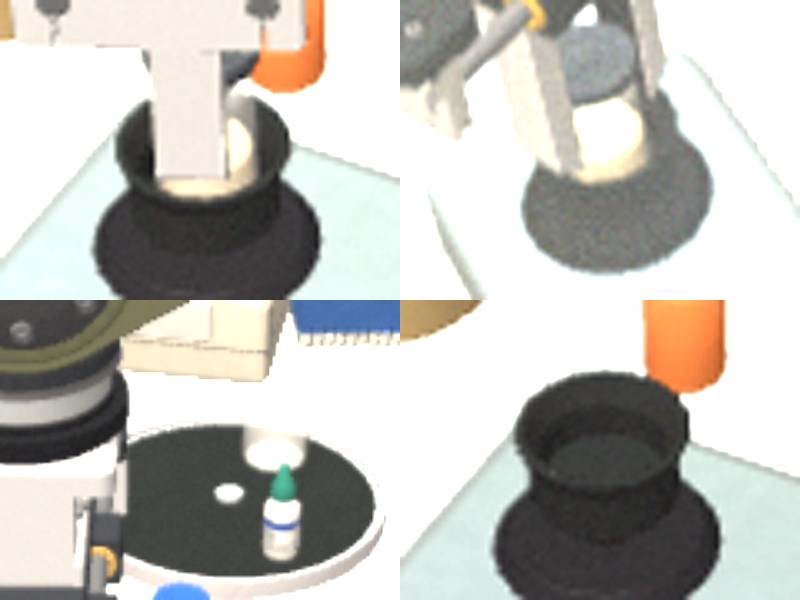

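The close view shows the vial upright in the cup. The cup has sunk (side-view rim top from crop row 72 to about 92, front lip from 190 to 203, so roughly 5–8 mm). The fingertips are above the rim, and the jar and dropper stand on the platter. The vertical force of 5.7 N agrees with about 5.5–6 mm, so I hand in.

```bash
python3 -c "
from h import *
print(ctrl.hand_in());o=ctrl.get_obs();print(o['time_s'],o['ee_pos'],o['force'],o['grip_width'])"
```

```text
the job is handed in; nothing more can be done
None
the job is handed in; nothing more can be done
```

I lifted the clear vial with the dark stopper off the turntable and stood it in the mixer cup. I pressed it about half way down and handed in at 9.7 s with the gripper still holding it; no verdict was reported.

- **Press depth:** the upward force was 5.7 ± 0.5 N, which the spring turns into about 5.5 mm. The tool height of 102.6 mm, steady to 0.01 mm, gives about 6 mm. The image estimate was rougher, at 5–8 mm.
- **Clearance and placing:** the fingertips were about 4–5 mm above the cup's rim by calculation, and in the picture they look clear of it. The vial stood upright in the bore.
- **Bystanders:** the dropper bottle and the jar were still standing on the turntable in the last side view.

Some checks were less certain:
- **Grip:** the 32 mm grip width suggests the pads held the 33 mm stopper rather than the glass.
- **Camera agreement:** the cameras disagreed by about 2–9 mm on the cup's centre, though mostly by 5 mm or less.
- **Side force:** a force of about 1 N remained, so the vial may be lightly touching the bore wall.

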